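Shut the casting box with its cam lock and spring the core bar in

ROBOT

A 6-joint arm with a two-finger parallel gripper is mounted at the origin on the work surface; the furniture and walls round the work are solid. World frame = base frame: x ahead of the robot, y to its left, z up, the work surface at z = 0. Lengths are in m, angles in rad, forces in N, time in s.
With the tool pointing down it reaches from about 0.3 to 0.825 m from the base axis. Payload 5.4 kg.
Tool frame: the origin (TCP) lies at the very end of the fingers, on their centre line; the grasp point (between the pads) lies 19 mm behind it; z points along the fingers, y is the line along which they close (so a half turn about z gives the same grasp; the last joint's range is limited). The gripper opens to 92 mm and grips with 3 to 60 N. Pads are 20 mm wide; open, the fingers measure 128 mm over their backs; the gripper's body (75 mm by 189 mm) begins 69 mm behind the grasp point.
Start: joints at [-1.427, 0.158, 1.597, -0, 1.386, -0.21], TCP at [0.199, -0.539, 0.215] pointing down, gripper open.
Joint ranges: [-2.91, 2.91], [-0.94, 2.29], [0.18, 2.7], [-1.29, 4.43], [0.17, 2.64], [-3, 3]. Speed limits (rad/s): [2.57, 2.57, 3.14, 3.14, 3.14, 3.14].

INTERFACE

Orientations are given as a rotation vector (axis times angle).
In Python, from workcell import bot gives the robot as it stands. Calls block until the motion is done:
- bot.goto(position, orientation): joint-space move of the TCP to a pose.
- bot.line_to(position, rot=None, max_speed=0.15): straight line of the TCP; rot=None keeps the orientation; max_speed is the mean speed in m/s.
- bot.set_joints(angles): joint-space move.
- bot.set_gripper(opening, newtons=None): opening from 0.0 (shut) to 1.0 (fully open); newtons is the grip in N (None keeps the last); returns when the fingers have stopped.
- bot.hold(seconds).
- bot.inverse_kinematics(position, orientation): joint angles nearest the present ones, or None.
- bot.read_camera(name): name is "scene" or "top" or "wrist"; returns a dict with "pixels" (420x560x3 uint8, blue, green, red), "fx", "fy", "cx", "cy" (pixels), "k1" (the pictures are not rectified: a ray, as slopes to the right and down, at radius r is drawn at 1 + k1 r^2 times it, then the intrinsics apply), "R" (3x3) and "t" (3): a world point X has camera coordinates R X + t. Camera axes: x right, y down, z forward; pixel columns grow to the right and rows downward; lengths in m; the calibration is good to about 2 mm. A picture is of the moment at which its call begins. There is no depth.
A pose or a line that the arm cannot do raises bot.MotionError and nothing moves.
- bot.job_done(): hands the job in; it is judged then, once.
Readings, each from a call of its own:
- bot.current_clock(): time.
- bot.current_joints(): joint angles.
- bot.current_joint_vel(): joint speeds.
- bot.current_effort(): joint torques, N m.
- bot.current_ee_pos(): TCP position.
- bot.current_tool_rot(): TCP orientation.
- bot.current_contact_force(): force on the tool from outside, world axes, zero at the start.
- bot.current_ft_torque(): the same for the moment, N m.
- bot.current_opening(): opening from 0.0 (shut) to 1.0 (fully open).
- bot.current_grip_force(): force on a finger pad.
Only numpy, scipy, OpenCV 4.12 (cv2) and the standard library are available. Lean on these libraries where they do the work, as an engineer would, in place of code of your own. Each camera call takes 0.05 s, during which the arm holds its last target. There are 200 camera calls.

TASK

Get the plywood casting box ready for a pour. Swing its hinged gate to against the black rubber seal, so that the steel stud on the gate goes into the mouth of the cam lock, and swing the cam's red knob round as far as it will go, so that the cam draws the gate shut tight. Then take the sprung core bar by its two upright tabs, squeeze them together, lower the bar between the recess in the gate and the one in the back board, core hanging down, and let it spring out into both recesses; leave it hanging there with the gate still locked, and do not shove the plaster cups or the beaker about.

Things in the scene. Friction and masses are not known exactly. Their poses are not given: they have to be found in the camera images.
- casting_box: open-topped 12 mm plywood box fixed to the table; origin on the table under the middle of its inside, z up. Inside x -50 to 50, y -62 to 62 mm; walls to z = 107, floor z = 12; side boards' outer faces at x = -62, 62. Gate closes the y = +62 side. Cam lock outside the near side board at x = -93, y = 30 mm. Base board 12 mm high, x -139 to 77, y -94 to 82
- gate (a joint): gate hinge, rad: 0 = shut flush, grows as its near end swings out to the box's +y side (0.45 to 0.9 at the start); stays where left. A rubber seal on the box (at x = -56 mm) stands 4 mm proud: the gate meets it at 0.03; 6 N, rising to 16 N, at the seal presses it on to 0, but it comes back to 0.03 unless the cam holds it. The cam can catch the stud when the gate is below 0.05
- gate_end (a point): point on the gate's top edge (z = 107 mm), on its outer face, 14 mm from its free end. The gate is an upright board 12 mm thick, 173 mm long, z 16 to 107, on a vertical pin at x = 73, y = 36 mm of the box; this point is 166 mm along the board from the pin and 38 mm outward (shut: x = -93, y = 74). Push the outer face here. Its y axis is the board's outward normal (box y turned by -gate about z)
- stud_head (a point): centre of the stud's cross head, an upright steel roller 13 mm across and 33 mm tall, 26 mm off the gate's inner face at z = 50 mm on an 8 mm shank (shut: x = -93, y = 36 mm of the box)
- cam (a joint): turn of the cam about its upright axis, rad, counter-clockwise from above: 0 = open stop, mouth (red mark on the disc) facing the gate; 1.9 = closed stop. The slot catches behind the stud's head from about 0.5, draws it in until about 1.6, then holds it to the stop. Up to about 8 N at the knob; stays where left
- cam_axis (a point): point on the cam's axis at z = 128 mm, the height of the knob's middle
- cam_knob (a point): middle of the upright round red knob on the cam's crank: 26 mm across, z 112 to 144 mm, 50 mm from the cam's axis; under it a 12 mm stem and, at z 75 to 83, the crank. At cam 0 it lies on the box's -x side of the axis and swings from there towards -y. The knob spins freely on its stem
- core_bar: sprung bar standing on its white plaster core; origin under the core's middle, x along it to the sprung end, z up. Core 55 mm across, 47 high; bar axis at z = 60, tube 18 mm thick, tapered 12 mm pins, tips at x = -69, 69. Two upright tabs 6 mm thick, 26 wide, up to z = 105: dark one outer face x = -33, blue sprung one x = 33. Grip outside both, above z = 70. Either end may go to the gate
- core_plunger (a joint): how far the bar's sprung end (blue tab and its pin) is pushed in, m: 0 = out, 0.022 = fully in, spring 5 to 12 N. Fully in, the tabs measure 44 mm over their outer faces and the bar 116 mm overall, against 66 and 138 mm when out; sprung into both recesses it reads about 0.002
- recess_back (a point): middle of the mouth of the recess in the back board's inner face: 17 mm wide, 24 mm high, 6 mm deep, z = 87.5 mm (z 75.5 to 99.5), closed above by a 7.5 mm lip
- recess_gate (a point): middle of the mouth of the same recess in the gate's inner face; with the gate shut the two mouths are 124 mm apart along the box's y axis
- bar_mid (a point): point on the core bar's axis (60 mm above its origin), fixed to the tube, midway between the pin tips when the spring is out
- cup_a: white plaster cup, 67 mm in diameter, 81 mm tall, origin at its foot; not to be disturbed
- cup_b: smaller white plaster cup, 54 mm in diameter, 65 mm tall, origin at its foot; not to be disturbed
- beaker: plastic beaker, 74 mm in diameter, 93 mm tall, origin at its foot; not to be disturbed

How it is judged:
By the outcome, as a careful person would: the job done as asked, in the order asked, and still so for the second after the job is handed in, with the robot touching nothing.
It also fails if it takes over 58 s, if anything falls off the work surface, if the arm or the gripper's body presses on something with over 40 N, if the wrist force passes 120 N, or if a joint passes its speed limit or range.

## Working session

There is one attempt and no reset: what is moved stays moved. The work goes in short steps, each a Python script; the robot and the scene stay as the last script left them, time stands still between calls to the robot, and variables do not carry over. Pictures are saved under pics/ and viewed, at most 10 in all, crops included, and the job is handed in when it is done.

```bash
mkdir -p pics; ls
python3 - <<'E'
from workcell import bot
import cv2,pickle,numpy as np
d={}
for n in("scene","top","wrist"):
    c=bot.read_camera(n); d[n]=c; cv2.imwrite(f"pics/{n}0.png",c["pixels"])
    R=np.array(c["R"]);print(n,c["fx"],c["cx"],c["cy"],c["k1"],-R.T@np.array(c["t"]),R[2])
pickle.dump(d,open("c0.pkl","wb"));print(bot.current_clock(),bot.current_tool_rot())
E
```

```text
pics
scene 382.95175804295707 279.52692730469295 212.56185659274814 -0.07432625917317402 [0.22313217 0.74550454 0.56029552] [ 0.40201559 -0.75388053 -0.51966106]
top 432.90388078363884 281.4507792076435 203.4294397612445 -0.0788877000809987 [0.50461186 0.09768054 1.22620316] [ 0.07587651 -0.02075815 -0.99690113]
wrist 317.8601078901804 280.87540530469676 212.43035257889267 -0.03977159666937635 [ 0.27706999 -0.51030312  0.3836164 ] [-0.27547021 -0.09931493 -0.95616563]
0.15 [-3.09118014e+00 -5.52663058e-01 -3.84745483e-05]
```

View pics/top0.png

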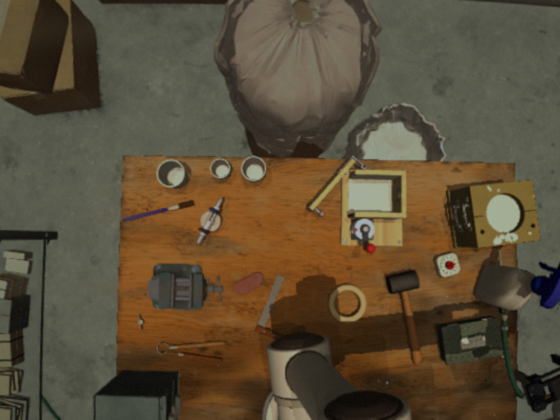

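View pics/scene0.png

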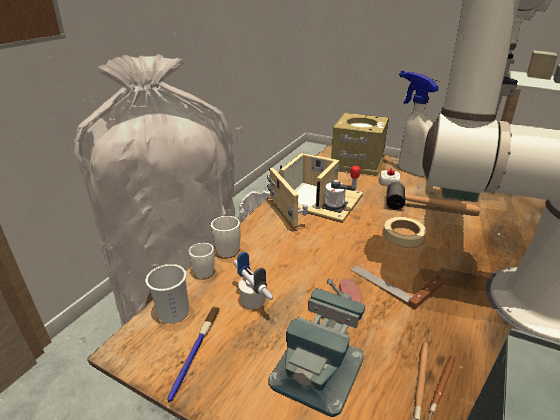

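The top view shows the box near (375,195) with the gate swung to the left. The gate's free end is at (315,210), the cam at (363,232) and the knob at (370,249). The core bar is at (210,222), with the cups and beaker at (172,173), (220,168) and (254,168). I'll zoom in next.

Run:
```python
import cv2,pickle,numpy as np
d=pickle.load(open("c0.pkl","rb"))
p=d["top"]["pixels"]
a=cv2.resize(p[150:262,300:412],None,fx=5,fy=5,interpolation=cv2.INTER_CUBIC)
b=cv2.resize(p[190:250,186:234],None,fx=5,fy=5,interpolation=cv2.INTER_CUBIC)
im=np.zeros((560,800,3),np.uint8);im[:, :560]=a;im[:300,560:800]=b
cv2.imwrite("pics/crop1.png",im)
p=d["scene"]["pixels"]
a=cv2.resize(p[140:240,255:375],None,fx=4,fy=4,interpolation=cv2.INTER_CUBIC)
b=cv2.resize(p[245:315,225:285],None,fx=5,fy=5,interpolation=cv2.INTER_CUBIC)
im=np.zeros((400,800,3),np.uint8);im[:, :480]=a;im[:350,490:790]=b
cv2.imwrite("pics/crop2.png",im)
```

```text
(no output)
```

View pics/crop1.png

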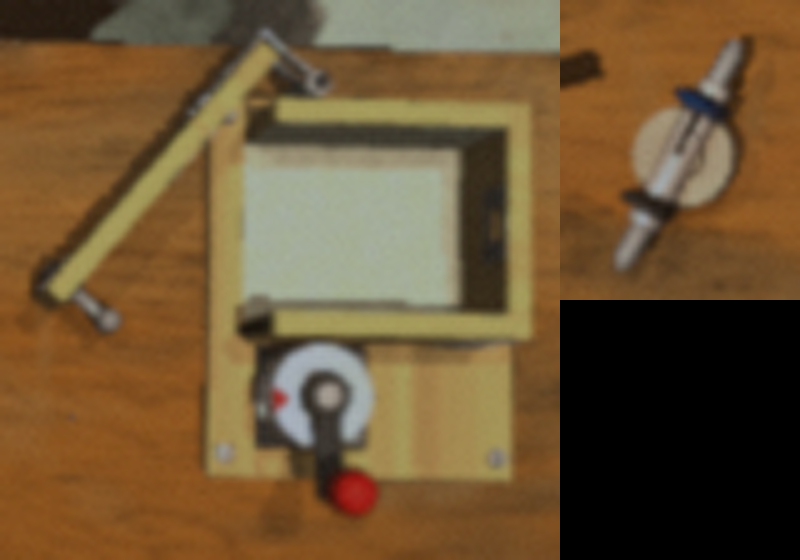

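View pics/crop2.png

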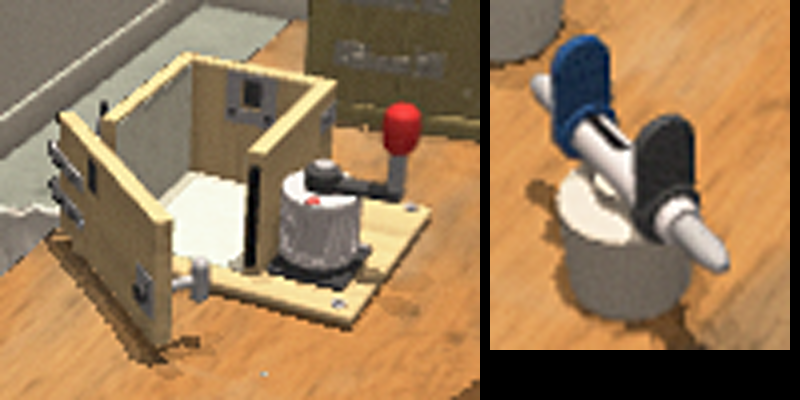

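The crops show the landmarks I need: wall corners, base corners, the gate's top edge, the stud, the knob, and the bar's tips and tabs. I'll fit the poses using both cameras.

```bash
cat > lib.py <<'E'
import numpy as np
from scipy.spatial.transform import Rotation as Rn
def proj(c,X):
    p=np.asarray(X)@np.array(c["R"]).T+np.array(c["t"]); s=p[:,:2]/p[:,2:]
    s=s*(1+c["k1"]*(s**2).sum(1,keepdims=True))
    return s*[c["fx"],c["fy"]]+[c["cx"],c["cy"]]
def place(x,y,yaw,P):
    P=np.asarray(P,float); c,s=np.cos(yaw),np.sin(yaw)
    return np.c_[x+c*P[:,0]-s*P[:,1],y+s*P[:,0]+c*P[:,1],P[:,2]]
def gatept(g,a,o,z):  # along, outward -> box frame (m)
    a,o=np.asarray(a),np.asarray(o)
    return np.c_[.073-a*np.cos(g)+o*np.sin(g), .036+a*np.sin(g)+o*np.cos(g), z+0*a]
E
python3 - <<'E'
import pickle,numpy as np
from lib import *
from scipy.optimize import least_squares
d=pickle.load(open("c0.pkl","rb"));T,S=d["top"],d["scene"]
A=lambda u:(np.array(u)+.5)/5-.5+[300,150]
B=lambda u:(np.array(u)+.5)/4-.5+[255,140]
C=lambda u:(np.array(u)-[560,0]+.5)/5-.5+[186,190]
D=lambda u:(np.array(u)-[490,0]+.5)/5-.5+[225,245]
topP=[[-62,-74,107],[62,-74,107],[50,-62,107],[-50,-62,107],[62,62,107],[-62,62,107],[-50,62,107],[-139,82,12],[-139,-94,12],[-93,30,95]]
topU=A([[532,338],[530,103],[508,127],[508,310],[275,100],[275,337],[275,310],[207,475],[512,480],[325,390]])
scP=[[-62,-74,107],[62,-74,107],[62,62,107],[-139,82,12],[-139,-94,12],[-62,62,107]]
scU=B([[337,83],[190,55],[104,117],[350,318],[430,207],[264,158]])
def r(p,sep=0):
    a=(proj(T,place(*p,np.array(topP[:-1])/1e3))-topU[:-1]); b=proj(S,place(*p,np.array(scP)/1e3))-scU
    return np.r_[a.ravel(),b.ravel()]
f=least_squares(r,[.55,-.12,0],loss='soft_l1',x_scale=[.1,.1,.1]);print("box",f.x,"\n",r(f.x).reshape(-1,2).round(1).tolist())
f1=least_squares(lambda p:r(p)[:18],f.x,loss='soft_l1');print("top only",f1.x)
f2=least_squares(lambda p:r(p)[18:],f.x,loss='soft_l1');print("scene only",f2.x)
b=f.x
def rg(g):
    g=g[0];P=np.r_[gatept(g,[.180,.007,.007],[.026,.038,.026],.107),gatept(g,[.166],[0.],.0665)]
    Q=gatept(g,[.180],[.038],.107)
    return np.r_[(proj(T,place(*b,P))-A([[65,300],[265,32],[280,45],[107,318]])).ravel(),(proj(S,place(*b,Q))-B([[155,225]])).ravel()]
g=least_squares(rg,[.7],loss='soft_l1');print("gate",g.x,rg(g.x).round(1))
def kn(q):
    P=[[-.093-.05*np.cos(q[0]),.030-.05*np.sin(q[0]),.128]]
    return np.r_[(proj(T,place(*b,P))-A([[354,492]])).ravel(),(proj(S,place(*b,P))-B([[402,128]])).ravel()]
q=least_squares(kn,[0.]);print("cam",q.x,kn(q.x))
def rb(p,t=1,s=1):
    a=proj(T,place(*p,np.array([[69,0,60],[-69,0,60],[0,0,45]])/1e3))-C([[738,40],[621,270],[685,158]])
    c=proj(S,place(*p,np.array([[30,0,105],[-30,0,105],[-69,0,60]])/1e3))-D([[584,38],[668,119],[727,266]])
    return np.r_[t*a.ravel(),s*c.ravel()]
h=least_squares(rb,[.55,.24,1.]);print("bar",h.x,rb(h.x).round(1));print(least_squares(rb,h.x,kwargs=dict(s=0)).x,least_squares(rb,h.x,kwargs=dict(t=0)).x)
for n,u,z in(("cupa?",(254,168),.081),("cupb?",(220,168),.065),("bk?",(172,173),.093)):
    w=least_squares(lambda p:(proj(T,[[p[0],p[1],z]])-[u]).ravel(),[.6,.2]).x;print(n,w)
E
```

```text
box [ 0.62070916 -0.17867817 -0.00196035] 
 [[-0.0, 0.2], [0.1, 0.3], [0.1, -0.1], [0.2, 1.2], [0.2, -0.3], [-0.0, -0.5], [0.0, 0.3], [-0.1, 0.7], [0.6, 0.6], [-0.7, -0.0], [-2.0, -0.5], [-1.3, 0.6], [0.1, 0.2], [0.1, 0.3], [-0.3, -0.6]]
top only [ 6.21422906e-01 -1.78326925e-01  9.41680293e-06]
scene only [ 0.6193437  -0.18100684 -0.01687242]
gate [0.70904355] [-0.4  0.3 -0.6  1.8 -0.2  2.2  0.5  0.1 -0.8 -0. ]
cam [0.11660091] [ 0.27116622  0.04916002 -0.59158088  0.37327025]
bar [ 0.54233321  0.26448006 -0.44995648] [ 0.7  0.7  0.6  0.5  0.3  0.1 -0.9  0.4 -0.6 -0.   0.2  0.4]
[ 0.5435417   0.26597288 -0.4461293 ] [ 0.54175709  0.26297346 -0.4703095 ]
cupa? [0.6853409  0.14855315]
cupb? [0.68625943 0.24120022]
bk? [0.66649496 0.36426013]
```

```bash
cat >> lib.py <<'E'
BOX=np.array([.6212,-.1785,-.001])
def rv(psi): return (Rn.from_euler('z',psi)*Rn.from_euler('x',np.pi)).as_rotvec()
def bx(x,y,z): return place(*BOX,[[x,y,z]])[0]
def psi_of(bot):
    m=Rn.from_rotvec(bot.current_tool_rot()).as_matrix(); return np.arctan2(m[1,0],m[0,0])
E
python3 - <<'E'
from workcell import bot
from lib import *
import cv2
def P(g,off,z,a=.160): return place(*BOX,gatept(g,[a],[.038+.010+off],z))[0]
psi=lambda g:BOX[2]+np.pi/2-g
bot.set_gripper(0)
print(psi_of(bot))
g=.71
bot.goto(P(g,.04,.25),rv(psi(g))); print(bot.current_joints())
bot.line_to(P(g,.03,.085),max_speed=.25)
def F(): return np.array(bot.current_contact_force())
f0=F()
for g in np.r_[np.arange(.70,.10,-.1),.09]:
    bot.line_to(P(g,.0,.085),rv(psi(g)),max_speed=.12); print(round(g,2),(F()-f0).round(1),round(bot.current_clock(),2))
while g>-.02:
    g-=.008; bot.line_to(P(g,0,.085),rv(psi(g)),max_speed=.05)
    f=F()-f0; print(round(g,3),f.round(1))
    if np.hypot(*f[:2])>9: break
cv2.imwrite("pics/s1.png",bot.read_camera("scene")["pixels"])
bot.line_to(P(g,.03,.085),max_speed=.15)
bot.line_to(P(g,.03,.20),max_speed=.3)
c=bot.read_camera("top");cv2.imwrite("pics/t1.png",c["pixels"]);import pickle;pickle.dump(c,open("t1.pkl","wb"))
print(bot.current_clock())
E
```

```text
0.35386913327360625
[-1.47377995e-01  2.81917518e-01  1.38334512e+00 -2.70181929e-04
  1.47644699e+00  5.64996481e-01]
0.7 [-0.4  0.1 -0.8] 5.26
0.6 [ 0.1  0.7 -1. ] 5.55
0.5 [-0.8  0.1 -1.5] 5.84
0.4 [-1.   0.3 -1. ] 6.13
0.3 [ 0.2  1.1 -0.7] 6.42
0.2 [-1.6 -0.5 -1.1] 6.72
0.09 [-1.   0.8 -0.9] 7.02
0.082 [-0.6  0.1 -1.2]
0.074 [-0.1  1.5 -1.6]
0.066 [ 0.1  1.4 -1. ]
0.058 [-1.   0.1 -0.5]
0.05 [-1.2  0.3 -1.1]
0.042 [-0.7  1.  -1.4]
0.034 [-0.3  0.5 -1.3]
0.026 [ 0.9  4.8 -1.6]
0.018 [ 1.5  8.  -0.6]
0.01 [2.1 8.5 0.4]
0.002 [ 3.  10.8 -1.3]
10.75
```

Run:
```python
from workcell import bot
from lib import *
import cv2
def K(q,z): return bx(-.093-.05*np.cos(q),.030-.05*np.sin(q),z)
q=.117
bot.set_gripper(.6)
bot.goto(K(q,.20),rv(q+BOX[2])); bot.line_to(K(q,.118),max_speed=.2)
f0=np.array(bot.current_contact_force())
bot.set_gripper(.0,15); print("open",bot.current_opening()*92,(np.array(bot.current_contact_force())-f0).round(1))
while q<2.0:
    q+=.12 if q<1.75 else .04
    bot.line_to(K(q,.118),rv(q+BOX[2]),max_speed=.08 if q<1.8 else .04)
    f=np.array(bot.current_contact_force())-f0
    t=np.array([np.sin(q),-np.cos(q)]);n=np.array([-np.cos(q),-np.sin(q)])
    print(round(q,2),"tan",round(f[:2]@t,1),"rad",round(f[:2]@n,1),"z",round(f[2],1))
    if q>1.7 and f[:2]@t<-14: break
print(bot.current_clock(),bot.current_opening()*92)
bot.set_gripper(.6); bot.line_to(K(q,.22),max_speed=.25)
c=bot.read_camera("scene");cv2.imwrite("pics/s2.png",c["pixels"])
a=cv2.resize(c["pixels"][140:240,255:375],None,fx=5,fy=5,interpolation=cv2.INTER_CUBIC);cv2.imwrite("pics/s2c.png",a)
print(bot.current_clock())
```

```text
open 24.953644131641795 [-1.1  2.   4.6]
0.24 tan 1.4 rad 0.2 z 4.6
0.36 tan 1.1 rad 0.5 z 5.0
0.48 tan 0.8 rad -1.2 z 4.2
0.6 tan 0.2 rad 0.3 z 4.6
0.72 tan -1.8 rad -0.7 z 6.9
0.84 tan -4.6 rad -0.7 z 7.0
0.96 tan -5.0 rad -1.3 z 9.3
1.08 tan -7.1 rad -1.8 z 11.2
1.2 tan -8.0 rad -2.2 z 11.3
1.32 tan -3.4 rad -2.6 z 9.7
1.44 tan -1.4 rad -3.9 z 7.6
1.56 tan -1.8 rad -5.0 z 8.4
1.68 tan -2.8 rad -5.2 z 8.6
1.8 tan -1.6 rad -5.8 z 8.5
1.84 tan -3.2 rad -4.9 z 9.8
1.88 tan -3.7 rad -5.7 z 10.1
1.92 tan -9.7 rad -5.9 z 13.1
1.96 tan -15.5 rad -6.3 z 14.6
18.6667 24.55292976607067
19.8917
```

View pics/s2c.png

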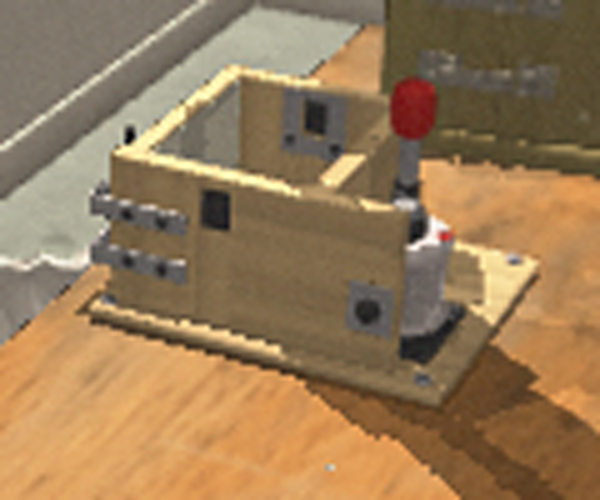

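The gate is flush and locked: the knob swung round to its stop and the red mark turned away. Next I'll hover over the bar and refine its pose with the wrist camera.

Run:
```python
from workcell import bot
from lib import *
import cv2,pickle
bar=np.array([.5430,.2650,-.448]);psi=bar[2]+np.pi/2
p=bot.current_ee_pos(); bot.goto([bar[0],bar[1],.20],rv(psi)); bot.set_gripper(1.0)
w=bot.read_camera("wrist");t=bot.read_camera("top")
pickle.dump((w,t),open("w1.pkl","wb"))
print(bot.current_clock(),bot.current_joints(),bot.current_ee_pos())
im=w["pixels"].copy()
L=np.array([[69,0,60],[-69,0,60],[-33,0,105],[-33,13,92],[-33,-13,92],[33,0,105],[0,0,60]])/1e3
u=proj(w,place(*bar,L));print(u.round(0).tolist())
cv2.imwrite("pics/w1.png",im)
```

```text
22.3667 [2.54326395e-01 2.43625951e-01 1.52785784e+00 3.62945660e-05
 1.37011464e+00 7.02261469e-01] [0.54297287 0.26504564 0.19999254]
[[349.0, 201.0], [213.0, 201.0], [243.0, 215.0], [245.0, 197.0], [245.0, 224.0], [319.0, 215.0], [281.0, 201.0]]
```

View pics/w1.png

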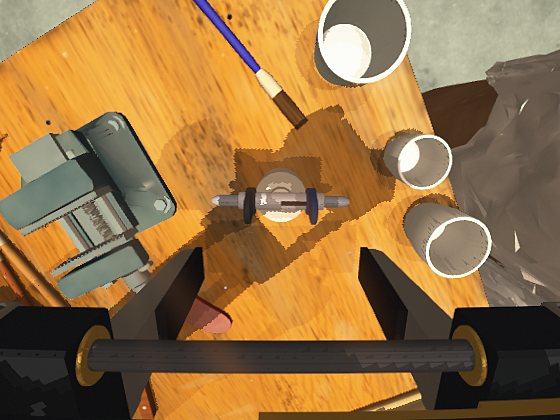

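The bar's tips are at (350,201) and (213,200), within 1 px of the prediction, so the pose stands. I'll grasp it now.

Run:
```python
from workcell import bot
from lib import *
import cv2,pickle
bar=np.array([.5430,.2650,-.448])
bot.line_to([bar[0],bar[1],.074],max_speed=.15)
bot.set_gripper(0,35); print("width",bot.current_opening()*92,bot.current_grip_force(),bot.current_contact_force())
bot.line_to([bar[0],bar[1],.23],max_speed=.2); print("width",bot.current_opening()*92)
q=bot.current_joints()
bot.goto(bx(0,0,.23),rv(BOX[2])); print(bot.current_joints(),bot.current_clock())
w=bot.read_camera("wrist");t=bot.read_camera("top");s=bot.read_camera("scene")
pickle.dump((w,t,s),open("w2.pkl","wb"))
cv2.imwrite("pics/w2.png",w["pixels"]);print(bot.current_ee_pos())
```

```text
width 43.190239101993846 34.99628573656082 [-4.91057441  3.25516601  7.58008893]
width 42.89234851233542
[-4.64647183e-01  3.31743270e-01  1.36124528e+00  5.46922020e-04
  1.44886777e+00  1.10524451e+00] 26.7333
[ 0.62145257 -0.17729211  0.23004103]
```

View pics/w2.png

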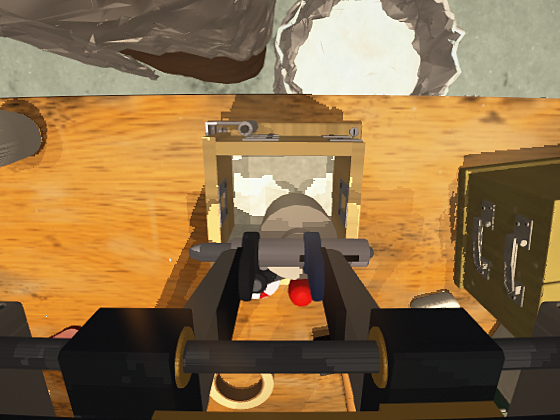

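The bar is held squeezed and level, with tips at about (190,250) and (372,250) and blue towards the back board. I'll overlay the predicted box corners, recesses and bar tips to check alignment.

Run:
```python
from workcell import bot
from lib import *
import cv2,pickle
w,t,s=pickle.load(open("w2.pkl","rb"))
P=np.array([[-62,-74,107],[62,-74,107],[50,-62,107],[50,62,107],[66,74,107],[0,62,99.5],[0,-62,99.5],[0,62,75.5],[0,-62,75.5],[8.5,62,87.5],[8.5,-62,87.5],[-8.5,62,87.5],[-8.5,-62,87.5]])/1e3
k=4
im=cv2.resize(w["pixels"][115:263,180:380],None,fx=k,fy=k,interpolation=cv2.INTER_CUBIC)
def draw(X,col):
    for u in proj(w,X): cv2.drawMarker(im,tuple(int(v) for v in ((u-[180,115]+.5)*k-.5).round()),col,cv2.MARKER_CROSS,9,1)
draw(place(*BOX,P),(0,0,255))
e=np.array(bot.current_ee_pos());ps=psi_of(bot);print(e,ps)
tips=[e+[0,.058,-.014],e+[0,-.058,-.014]];draw(tips,(255,0,255))
cv2.imwrite("pics/w2c.png",im)
```

```text
[ 0.62145257 -0.17729211  0.23004103] 0.0008236090107593897
```

View pics/w2c.png

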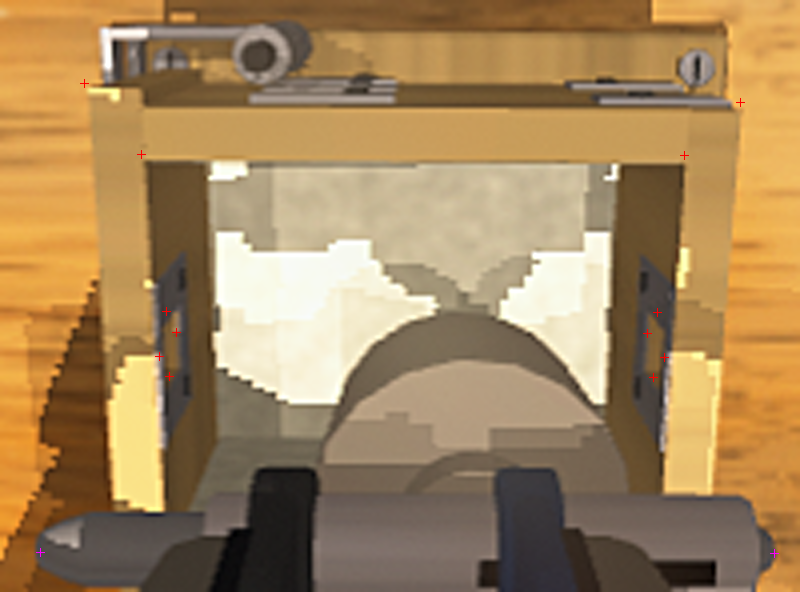

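In the overlay, the box corners sit about 5 crop px (≈1.4 mm) nearer the robot than predicted, and the bar tips match. I'll correct for that and insert.

Run:
```python
from workcell import bot
from lib import *
import cv2,pickle
G=np.array([.6198,-.1790])
bot.line_to([*G,.165],rv(BOX[2]),max_speed=.15); bot.hold(.3)
e=np.array(bot.current_ee_pos());c=G-e[:2];print(e,c)
if np.abs(c).max()<.003: G2=G+c
else: G2=G
f0=np.array(bot.current_contact_force());ok=True
for z in np.r_[np.arange(.155,.101,-.009),.1005]:
    bot.line_to([*G2,z],max_speed=.06); f=np.array(bot.current_contact_force())-f0; print(round(z,4),f.round(1))
    if np.abs(f).max()>15: ok=False;print("STOP");break
print(bot.current_ee_pos(),bot.current_opening()*92)
if ok:
    for o in(.55,.62,.70,.80):
        bot.set_gripper(o);print(o,bot.current_opening()*92,bot.current_grip_force(),(np.array(bot.current_contact_force())-f0).round(1))
w=bot.read_camera("wrist");s=bot.read_camera("scene");t=bot.read_camera("top");pickle.dump((w,t,s),open("w3.pkl","wb"))
k=3
a=cv2.resize(w["pixels"][150:350,150:410],None,fx=k,fy=k,interpolation=cv2.INTER_CUBIC)
cv2.imwrite("pics/w3.png",a);print(bot.current_clock())
```

```text
[ 0.62036852 -0.17924989  0.16612811] [-0.00056852  0.00024989]
0.155 [-0.2 -0.3  0. ]
0.146 [ 0.3 -0.2  0.3]
0.137 [ 0.7 -0.5 -0.7]
0.128 [ 0.1 -1.2 -1.2]
0.119 [ 0.4 -1.5  0.3]
0.11 [ 0.3 -1.   0.4]
0.1005 [-0.1 -0.3  0.5]
[ 0.6187118  -0.17848537  0.09966582] 43.388446048111355
0.55 50.383096630988554 9.978401740081608 [ 0.3 -0.4 -0.5]
0.62 57.22767951311237 7.9392708116211 [-0.3 -0.6  0.7]
0.7 64.55647301207712 1.977167073637247 [ 0.2 -1.9  1.4]
0.8 73.51292511330001 0.0 [ 0.6 -0.8  2.4]
31.325
```

View pics/w3.png

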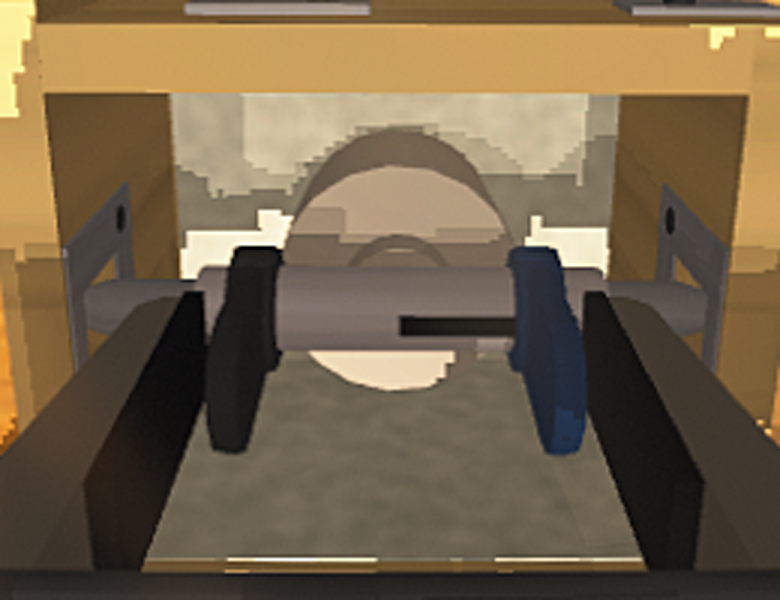

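Both pins run into the recess openings at (85,305) and (705,310). The tabs stayed loaded out to about 64 mm, which matches a seated bar. I'll back out and do a final check.

Run:
```python
from workcell import bot
from lib import *
import cv2,pickle
e=np.array(bot.current_ee_pos())
bot.line_to([e[0],e[1],.24],max_speed=.12);print(bot.current_contact_force())
bot.goto([.45,-.30,.30],rv(0)); bot.hold(.5)
s=bot.read_camera("scene")["pixels"];t=bot.read_camera("top")["pixels"]
a=cv2.resize(s[140:240,255:375],None,fx=4,fy=4,interpolation=cv2.INTER_CUBIC)
b=cv2.resize(t[150:250,335:415],None,fx=4,fy=4,interpolation=cv2.INTER_CUBIC)
im=np.zeros((560,800,3),np.uint8);im[:400,:480]=a;im[:400,480:]=b
im[400:,:400]=cv2.resize(t[145:205,130:280],(400,160))
im[400:,400:]=cv2.resize(pickle.load(open("c0.pkl","rb"))["top"]["pixels"][145:205,130:280],(400,160))
cv2.imwrite("pics/f.png",im);print(bot.current_clock())
```

```text
[-0.45324139 -0.7678102  -0.72686909]
34.1167
```

View pics/f.png

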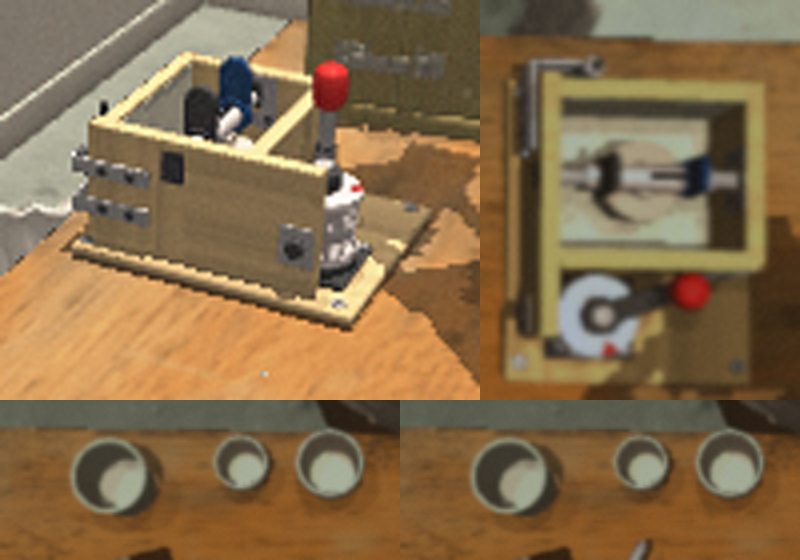

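The gate is flush, the knob at (690,292) is at its closed stop, and the bar hangs across both recesses. The cups and beaker haven't moved.

```bash
python3 -c "
from workcell import bot
print(bot.job_done())"
```

```text
the job is handed in; nothing more can be done
None
```

The job is handed in at about 34 s on the robot's clock: the gate is shut with the cam at its closed stop, the core bar hangs sprung into both recesses, and the final picture shows the cups and beaker where they started.

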